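# Extend the bench magnifier's boom by one hole

### The job

The bench magnifier's boom is one hole too short to bring the lens over the middle of the vial tray: squeeze its two snap buttons in flush, slide the boom out, away from the post, to the next hole until both buttons spring out again, and let go of it. Then prove the lock: leaving the buttons alone, take the bare tube, push or pull it lengthways with about 10 N, and leave it there, locked. Never force the boom hard against buttons that stand out, keep off the lens, and leave the tray, the bottle and the vial box where they are.

Things in the scene. Friction and masses are not known exactly. Their poses are not given: they have to be found in the camera images.
- stand: fixed magnifier stand: grey base plate 220 x 160 x 16 mm screwed to the bench, steel post 25 mm thick, black clamp block 44 x 44 x 46 mm on top. Origin on the bench under the post; x points level along the boom from the post to the lens, z up. The boom's axis is 170 mm above the bench
- inner_tube: dark 22 mm square tube, fixed in the clamp block, inside the boom; it carries the two snap buttons. Origin on the boom's axis midway between the buttons, 95 mm from the post's axis; x along the boom away from the post, y to the left button, z up. It never moves
- boom: aluminium square tube 26 x 26 mm outside, 200 mm long, 11.5 mm holes in both side faces, sliding on the inner tube along x only. Origin on its axis at the hole in use at the start (then at the inner_tube's origin); x away from the post. It reaches from 60 mm behind its origin (13 mm short of the clamp block at the start) to 140 mm ahead, then a black end plug to 150 mm, then the lens
- extension (a joint): how far the boom is slid out from its start, m: 0 at the start, 0.026 to 0.038 at the next hole (the hole spacing differs from stand to stand: go by the click, after which the buttons stop the boom), limits -0.012 and 0.055. A button in its hole leaves 0.7 mm of play each way; between holes the boom drags with 3 to 4 N, and wherever it is let go it stays
- button_left (a joint): travel of the snap button on the inner_tube's +y side, m: 0 out, 0.005 flush, 0.0065 under the boom's wall. Steel, 10 mm round, domed, 5 mm proud of the boom's side face, at axis height; pressed in along -y. Spring 2 N out, 3.5 N flush. Out, it blocks the boom; held flush, the hole's edge rides it under when the boom is pulled with about 12 N; it springs out at the next hole (slide at 10 mm/s)
- button_right (a joint): travel of the like button on the opposite, -y side, pressed in along +y; the same values. Over both buttons the boom measures 36 mm
- lens: round glass lens in a black ring, 112 mm across and 18 mm thick, carried by the boom's end on a bent steel arm. Origin that of the boom (not in the lens): the arm begins 148 mm ahead of it along x, the ring's centre is 225 mm ahead and 21 mm below. Not to be touched
- vial_tray: black tray of small capped vials, 125 x 165 x 43 mm, loose on the bench under the lens; origin under its centre
- wash_bottle: round glass bottle with blue cap, 60 mm wide, 135 mm tall, loose; origin under its centre
- vial_box: open cardboard box full of vials, 110 x 85 x 45 mm, loose; origin under its centre

How it is judged:
By the outcome, as a careful person would: the job done as asked, in the order asked, and still so for the second after the job is handed in, with the robot touching nothing.
It also fails if it takes over 58 s, if anything falls off the work surface, if the arm or the gripper's body presses on something with over 40 N, if the wrist force passes 120 N, or if a joint passes its speed limit or range.

### The arm

A 7-joint arm with a two-finger parallel gripper is mounted at the origin on the work surface. World frame = base frame: x ahead of the robot, y to its left, z up, the work surface at z = 0. Lengths are in mm, angles in rad, forces in N, time in s.
With the tool pointing down it reaches from about 400 to 875 mm from the base axis. Payload 4.4 kg.
Tool frame: the origin (TCP) lies at the very end of the fingers, on their centre line; the grasp point (between the pads) lies 19 mm behind it; z points along the fingers, x is the direction in which the jaws open and shut, and the axes are right-handed (so a half turn about z gives the same grasp; the last joint's range is limited). The gripper opens to 85 mm and grips with 20 to 120 N. Pads are 22 mm wide; open, the fingers measure 114 mm over their backs; the gripper's body (76 mm by 85 mm) begins 54 mm behind the grasp point. The pads swing forward as they close: fully open they stand 13 mm farther back than shut.
Start: joints at [-1.411, 0.628, 0.038, 1.517, -0.027, 0.996, -0.02], TCP at [145.5, 633.52, 231.313] pointing down, gripper open.
Joint ranges: [-3.06, 3.06], [-0.37, 2.12], [-1.25, 1.32], [0.18, 2.47], [-1.1, 4.24], [0.23, 1.98], [-2.94, 2.94]. Speed limits (rad/s): [2.57, 2.57, 3.14, 3.14, 3.14, 3.14, 3.14].

### API

Orientations are given as [roll, pitch, yaw] about the fixed x, y, z axes, in that order (R = Rz(yaw) Ry(pitch) Rx(roll)).
In Python, from cell import * gives the robot as it stands. The module is installed in compiled form; this text tells all that it offers.
- The arm moves only by the tool play_rows, never from a script. Its argument "targets" is a list of rows, each an object with "slide": the shift along the tool's x, y, z in mm, a list of three; "turn": the turn, a rotation vector about the tool's x, y, z in degrees, a list of three; "hand": the finger opening in mm, from 0 to 85.4. A call has 1 to 5 rows; each row shifts and turns the commanded pose from where the row before left it, along the tool's axes as they then stand; what a row does not reach is not made up. A row lasts 1/8 s, in which the tool goes at most 62.5 mm and 10.7 degrees, less where a joint would pass 70% of its speed; a pose out of reach is approached as far as the arm can. A call is refused whole if a number of a shift passes 62.5 or a number of a turn 10.7, either way. A call with a gripper value outside its range is refused whole. The fingers move at their own pace and stop on an object; the grip force is fixed at half the most. Time passes only in rows, so rows that do not move let the fingers close. It gives the time, the measured TCP pose, the force and the opening at its end, in the units of the state.
- read_state(): the state, without advancing time (a new reading comes with each control period).
- get_image(name): name is "side" or "top" or "wrist"; returns (picture, depth): 400x640x3 uint8, blue, green, red; 400x640 float32, mm along the optical axis (not along the pixel's ray), 0 where there is no reading.
- calibration(name): a dict with "K" (3x3 intrinsics, pixels), "R" (3x3) and "t" (3): a world point X has camera coordinates R X + t. Camera axes: x right, y down, z forward; pixel columns grow to the right and rows downward; lengths in mm; the calibration is good to about 2 mm. The wrist camera is an equidistant fisheye: a pixel r from the principal point sees the ray r / f radians off the axis. A picture is of the moment at which its call begins: read the wrist's pose just before it. calibration takes no time and is no camera call; for the wrist camera it gives the pose at the moment of the call.
- finish_job(): hands the job in, once; it reports no verdict.
The state is a dict: "clock": time; "qpos": joint angles; "qd": joint speeds; "tau": joint torques, N m; "eef_pos": TCP position; "tool_rot": TCP orientation; "force": force on the tool from outside, world axes, zero at the start; "torque": the same for the moment, N m; "width": finger opening in mm.
Only numpy, scipy, OpenCV 4.12 (cv2) and the standard library are available. Lean on these libraries where they do the work, as an engineer would, in place of code of your own. Each camera call takes 0.05 s, during which the arm holds its last target.

## Working session

There is one attempt and no reset: what is moved stays moved. The work goes in short steps, Python scripts to look and compute and a tool call to move; the robot and the scene stay as the last step left them, time stands still between calls to the robot, and variables do not carry over. Pictures are saved under pics/ and viewed, and the job is handed in when it is done.

Besides the shell and the picture viewer there is one more tool, called after ">>>" by a JSON object that holds its "method" and its "body", one argument or row to a line. play_rows: Moves the arm, as the interface text tells. Its arguments: {"type":"object","properties":{"targets":{"type":"array"}},"required":["targets"]}

```bash
mkdir -p pics
cat > h.py <<'E'
from cell import *
import numpy as np, cv2
def snap(n,f):
    c=calibration(n); im,d=get_image(n); cv2.imwrite(f'pics/{f}.png',im); np.savez(f'pics/{f}.npz',im=im,d=d,K=c['K'],R=c['R'],t=c['t']); return im,d,c
def w(f,u,v):
    z=np.load(f'pics/{f}.npz'); d=z['d'][int(v),int(u)]; K=z['K']
    p=np.array([(u-K[0,2])/K[0,0]*d,(v-K[1,2])/K[1,1]*d,d]); return z['R'].T@(p-z['t'])
E
python3 - <<'E'
from h import *
print(read_state())
for n in('side','top'):
    snap(n,n+'0'); c=calibration(n); print(c)
E
```

```text
{'clock': 0.0, 'qpos': array([-1.41082278,  0.62934953,  0.0384497 ,  1.51836862, -0.02699087,
        0.99632318, -0.01999179]), 'qd': array([-6.46827088e-04, -1.10310229e-03, -5.55649435e-04,  3.14827344e-04,
       -2.30457708e-04,  1.80753867e-03, -8.30026149e-06]), 'tau': array([-3.84975028e-04, -5.63396645e+01,  1.22633748e+00, -1.93450034e+01,
        1.10313058e-02,  1.02637513e-02, -9.82934267e-06]), 'eef_pos': array([145.34622966, 632.89010035, 230.3868506 ]), 'tool_rot': array([3.14155457e+00, 1.93003685e-03, 1.34502963e+00]), 'force': array([ 0.25331964, -0.24924801,  0.30768526]), 'torque': array([-0.00390063, -0.02082916, -0.01186245]), 'width': 85.51284483121601}
{'K': array([[389.28268441,   0.        , 322.56881408],
       [  0.        , 389.28268441, 196.2416271 ],
       [  0.        ,   0.        ,   1.        ]]), 'R': array([[-0.99144054, -0.12941278, -0.01726257],
       [-0.07546422,  0.67592554, -0.73309605],
       [ 0.10654021, -0.72551843, -0.67990602]]), 't': array([610.52038459, 136.09626338, 920.29281534])}
{'K': array([[447.30197903,   0.        , 320.54986591],
       [  0.        , 447.30197903, 192.75843685],
       [  0.        ,   0.        ,   1.        ]]), 'R': array([[ 0.01865549, -0.99974959,  0.01235838],
       [-0.99739352, -0.01947037, -0.06947713],
       [ 0.06970035, -0.01103004, -0.99750699]]), 't': array([ -36.86858945,  612.90065878, 1156.09079725])}
```

View pics/side0.png

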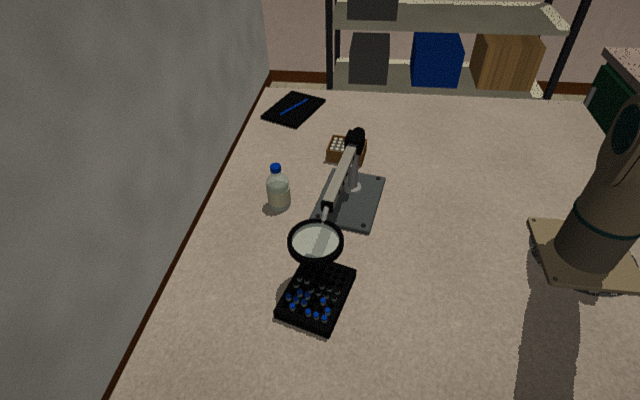

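View pics/top0.png

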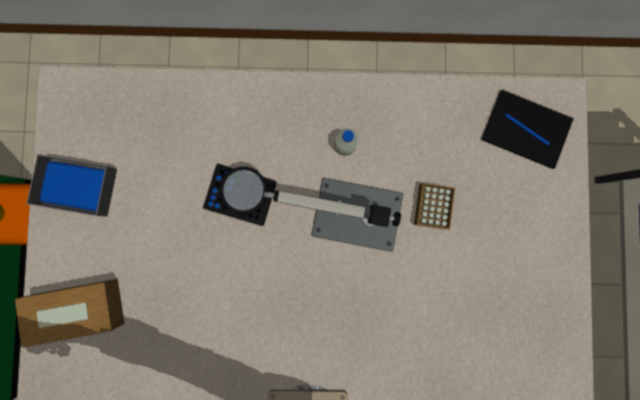

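```bash
python3 - <<'E'
from h import *
z=np.load('pics/top0.npz'); im=z['im'];d=z['d'];K=z['K']
v,u=np.mgrid[0:400,0:640]
p=np.stack([(u-K[0,2])/K[0,0]*d,(v-K[1,2])/K[1,1]*d,d],-1)
P=(p-z['t'])@z['R']
np.save('pics/P.npy',P)
for a in [(280,197),(300,201),(320,204),(340,207),(360,210),(380,215),(395,218),(243,190),(270,195),(347,138),(435,205),(357,235)]: print(a,P[a[1],a[0]].round(1),im[a[1],a[0]])
m=(P[...,2]>172)&(P[...,2]<192)&(u>278)&(u<364)&(v>185)&(v<225)&(d>0)
q=P[m]; print(len(q)); c=q[:,:2].mean(0); U,S,V=np.linalg.svd(q[:,:2]-c); dv=V[0]*np.sign(V[0,1]); 
n=np.array([-dv[1],dv[0]])
s=(q[:,:2]-c)@n; print(c,dv,s.min(),s.max(),np.percentile(s,[2,98]),np.median(q[:,2]), np.degrees(np.arctan2(dv[1],dv[0])))
E
python3 -c "
import cv2
i=cv2.imread('pics/top0.png')[150:260,190:420];cv2.imwrite('pics/c.png',cv2.resize(i,None,fx=3.4,fy=3.4,interpolation=2))
i=cv2.imread('pics/side0.png')[110:280,260:400];cv2.imwrite('pics/c2.png',cv2.resize(i,None,fx=3.5,fy=3.5,interpolation=2))"
```

```text
(280, 197) [590.9  68.5 181.7] [142 153 155]
(300, 201) [582.5  22.8 184.2] [142 152 154]
(320, 204) [576.6 -22.6 185. ] [142 152 155]
(340, 207) [570.7 -68.  183.9] [141 152 154]
(360, 210) [ 564.8 -113.6  182.8] [141 151 153]
(380, 215) [ 554.1 -157.5  193.5] [28 27 27]
(395, 218) [ 548.1 -192.7  185.5] [30 29 28]
(243, 190) [607.1 157.1 154.8] [110 108 102]
(270, 195) [595.5  92.2 172.8] [121 123 123]
(347, 138) [738.4 -84.9 136. ] [145  69  15]
(435, 205) [ 587.6 -330.4   10.5] [60 82 95]
(357, 235) [ 504.4 -123.    17.8] [93 95 90]
1010
[576.77996455 -25.29407142] [0.17240769 0.98502568] -17.08932452048868 17.41943185689972 [-12.85877124  12.57162121] 182.96184269814023 80.07216297593222
```

View pics/c.png

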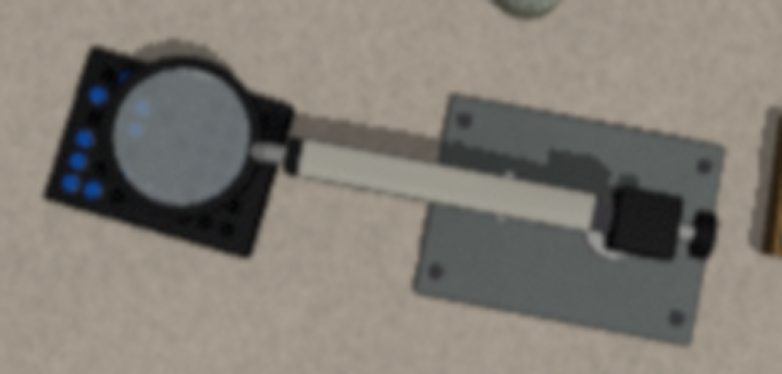

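View pics/c2.png

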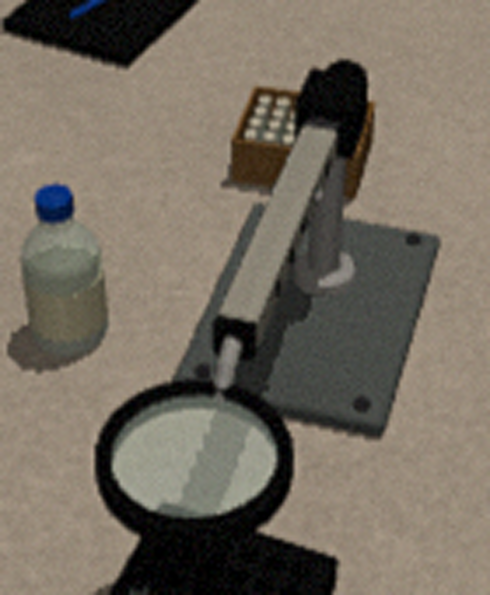

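```bash
cat > plan.py <<'E'
from h import *
from scipy.spatial.transform import Rotation as Ro
def sim(p,R,rows):
    for s,t in rows:
        p=p+R.apply(s); R=R*Ro.from_rotvec(np.radians(t)); print(p.round(1),R.as_euler('xyz',degrees=True).round(2), round(np.hypot(*p[:2])))
    return p,R
E
python3 - <<'E'
from plan import *
s=read_state(); R=Ro.from_euler('xyz',s['tool_rot'])
sim(s['eef_pos'],R,[([-9,60,-3],[0,0,5.8])]*15)
E
```

```text
[201.9 610.8 233.5] [1.7999e+02 1.0000e-01 7.1260e+01] 643
[255.8 583.  236.5] [1.7998e+02 1.0000e-01 6.5460e+01] 637
[306.6 549.9 239.6] [1.7997e+02 9.0000e-02 5.9660e+01] 630
[353.9 511.8 242.6] [1.7996e+02 9.0000e-02 5.3860e+01] 622
[397.  469.1 245.7] [1.7995e+02 9.0000e-02 4.8060e+01] 615
[435.6 422.4 248.7] [1.7994e+02 8.0000e-02 4.2260e+01] 607
[469.3 371.9 251.8] [1.7993e+02 7.0000e-02 3.6460e+01] 599
[497.7 318.3 254.9] [1.7993e+02 7.0000e-02 3.0660e+01] 591
[520.6 262.1 258. ] [1.7992e+02 6.0000e-02 2.4860e+01] 583
[537.7 203.9 261.1] [1.7991e+02 5.0000e-02 1.9060e+01] 575
[548.7 144.2 264.2] [1.7991e+02 4.0000e-02 1.3260e+01] 567
[553.8  83.8 267.3] [1.7991e+02 3.0000e-02 7.4600e+00] 560
[552.6  23.1 270.4] [1.799e+02 2.000e-02 1.660e+00] 553
[545.4 -37.1 273.5] [ 1.799e+02  1.000e-02 -4.140e+00] 547
[532.1 -96.3 276.6] [179.9    0.    -9.94] 541
```

>>> {"method": "play_rows", "body": {
  "targets": [
    {"slide":[-8,60,-3],"turn":[0,0,5.8],"hand":85},
    {"slide":[-8,60,-3],"turn":[0,0,5.8],"hand":85},
    {"slide":[-8,60,-3],"turn":[0,0,5.8],"hand":85},
    {"slide":[-8,60,-3],"turn":[0,0,5.8],"hand":85},
    {"slide":[-8,60,-3],"turn":[0,0,5.8],"hand":85}
  ]
}}

```text
clock: 0.72
eef_pos: [400.7, 472.8, 245.9]
tool_rot: [3.141, 0.0, 0.835]
force: [0.8, 0.3, 0.3]
width: 85.0
```

>>> {"method": "play_rows", "body": {
  "targets": [
    {"slide":[-8,60,-3],"turn":[0,0,5.8],"hand":85},
    {"slide":[-8,60,-3],"turn":[0,0,5.8],"hand":85},
    {"slide":[-8,60,-3],"turn":[0,0,5.8],"hand":85},
    {"slide":[-8,60,-3],"turn":[0,0,5.8],"hand":85},
    {"slide":[-8,60,-3],"turn":[0,0,5.8],"hand":85}
  ]
}}

```text
clock: 1.35
eef_pos: [544.4, 209.9, 261.0]
tool_rot: [3.141, 0.0, 0.329]
force: [0.6, 0.4, -0.7]
width: 85.3
```

Run:
```python
from plan import *
s=read_state(); R=Ro.from_euler('xyz',s['tool_rot']);print(s)
sim(s['eef_pos'],R,[([-3,57,-3],[0,0,6.5])]*5)
```

```text
{'clock': 1.35, 'qpos': array([-0.6299086 ,  0.51799529,  0.33220705,  1.67894295, -0.19579168,
        0.97769331,  0.10104766]), 'qd': array([ 0.63770564, -0.0859521 ,  0.25533059,  0.13578781, -0.1200347 ,
       -0.00627925,  0.13321364]), 'tau': array([ -3.70960303, -48.73990417,   3.54863584, -18.39029789,
         0.11410624,   0.20087537,  -0.14375611]), 'eef_pos': array([544.4324573 , 209.93111063, 261.01978574]), 'tool_rot': array([3.14142563e+00, 2.26086091e-04, 3.29301398e-01]), 'force': array([ 0.59614785,  0.38562651, -0.6617506 ]), 'torque': array([ 0.020047  , -0.00762131, -0.01721909]), 'width': 85.34292930229898}
[560. 155. 264.] [1.7999e+02 1.0000e-02 1.2370e+01] 581
[569.3  98.7 267. ] [1.7999e+02 1.0000e-02 5.8700e+00] 578
[572.1  41.7 270.1] [ 1.7999e+02  1.0000e-02 -6.3000e-01] 574
[568.5 -15.3 273.1] [ 1.7999e+02  1.0000e-02 -7.1300e+00] 569
[558.5 -71.5 276.1] [ 1.7998e+02  1.0000e-02 -1.3630e+01] 563
```

>>> {"method": "play_rows", "body": {
  "targets": [
    {"slide":[-3,56,-1],"turn":[0,0,5.8],"hand":85},
    {"slide":[-1,56,-1],"turn":[0,0,5.8],"hand":85},
    {"slide":[0,56,-1],"turn":[0,0,5.8],"hand":85},
    {"slide":[0,55,0],"turn":[0,0,5.8],"hand":85},
    {"slide":[2,52,0],"turn":[0,0,5.7],"hand":85}
  ]
}}

```text
clock: 1.98
eef_pos: [578.0, -61.2, 264.0]
tool_rot: [3.141, 0.0, -0.175]
force: [0.5, -0.7, 0.8]
width: 85.0
```

>>> {"method": "play_rows", "body": {
  "targets": [
    {"slide":[0,0,0],"turn":[0,0,0],"hand":85},
    {"slide":[0,0,0],"turn":[0,0,0],"hand":85}
  ]
}}

```text
clock: 2.22
eef_pos: [578.1, -58.5, 263.9]
tool_rot: [-3.141, 0.001, -0.171]
force: [-0.3, 0.5, 0.5]
width: 85.3
```

Run:
```python
from h import *
s=read_state(); print(s); im,d,c=snap('wrist','w0'); print(c)
snap('top','t1')
```

```text
{'clock': 2.225, 'qpos': array([-0.25115896,  0.53167027,  0.47788848,  1.68399352, -0.28260869,
        0.99593681,  0.15438216]), 'qd': array([-2.55181020e-02,  7.91563733e-04, -1.98166739e-02, -4.79693132e-03,
        8.91922659e-05,  8.49288752e-04,  9.99292406e-05]), 'tau': array([ 1.67412490e+00, -4.80360210e+01,  6.91511258e+00, -1.85271031e+01,
        1.63943460e-01, -2.84070417e-02, -7.24540701e-05]), 'eef_pos': array([578.06456524, -58.54287988, 263.87213488]), 'tool_rot': array([-3.14068983e+00,  9.95824242e-04, -1.71175416e-01]), 'force': array([-0.32875617,  0.45854469,  0.4925954 ]), 'torque': array([ 0.03611791, -0.04253531,  0.0452157 ]), 'width': 85.27453401592629}
{'K': array([[309.70691629,   0.        , 315.25458696],
       [  0.        , 309.70691629, 199.84088382],
       [  0.        ,   0.        ,   1.        ]]), 'R': array([[ 9.85508686e-01, -1.69623854e-01, -6.14398481e-04],
       [-1.63181567e-01, -9.49055621e-01,  2.69564842e-01],
       [-4.63077257e-02, -2.65558235e-01, -9.62982045e-01]]), 't': array([-579.64748486,   -4.43790321,  420.69856492])}
```

View pics/w0.png

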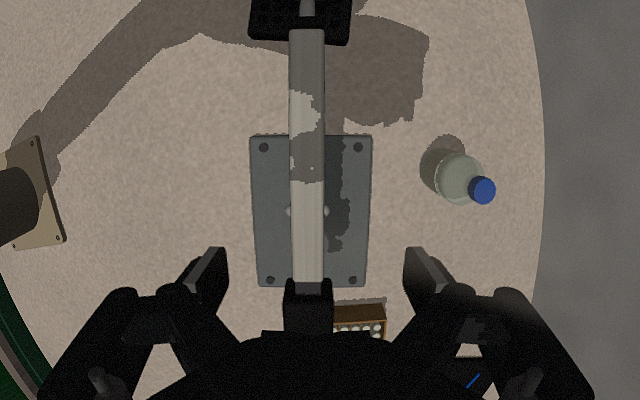

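View pics/t1.png

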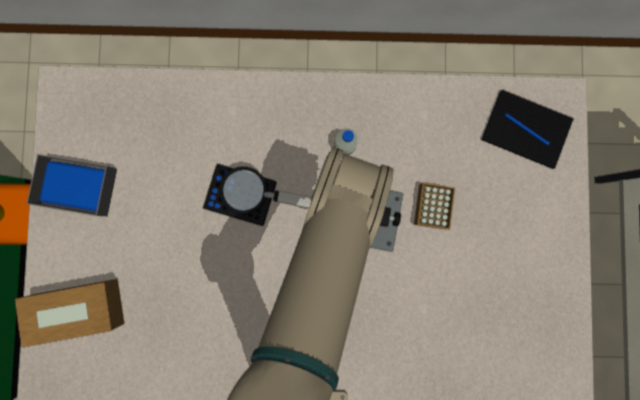

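```bash
cat >> plan.py <<'E'
def ray(f,u,v,zp):
    z=np.load(f'pics/{f}.npz');K=z['K'];a=np.array([u-K[0,2],v-K[1,2]]);r=np.hypot(*a);th=r/K[0,0]
    dc=np.array([*(np.sin(th)*a/r),np.cos(th)]);R=z['R'];o=-R.T@z['t'];dw=R.T@dc
    return o+dw*(zp-o[2])/dw[2]
E
python3 - <<'E'
from plan import *
for a in [(289,211),(326,211)]: print(a,ray('w0',*a,170).round(1))
for v in (40,80,120,160,200,240,270):
    row=cv2.imread('pics/w0.png')[v].astype(int).sum(1)
    print(v, row[284:334])
i=cv2.imread('pics/w0.png')[20:320,255:365];cv2.imwrite('pics/w0c.png',cv2.resize(i[100:250],None,fx=4,fy=4,interpolation=2))
E
```

```text
(289, 211) [556.3 -61.5 170. ]
(326, 211) [585.6 -66.5 170. ]
40 [ 15  17   5   0  35 224 221 253 255 261 266 270 267 278 290 266 276 271
 271 261 253 250 271 263 269 265 266 272 268 267 251 264 257 259 261 262
 265 241 221 201  81   7  43  18   5  55  36   0   4   0]
80 [419 411 420 391 246 210 232 258 269 255 267 272 263 276 268 278 256 260
 255 252 259 262 258 260 256 260 277 260 266 262 258 259 278 260 256 278
 259 242 222 229 185 250 256 258 256 260 250 256 248 271]
120 [420 416 440 437 292 324 380 390 420 420 427 436 434 431 430 426 424 423
 404 411 416 410 409 419 416 421 409 418 419 417 427 420 435 443 298 254
 259 245 227 215 225 266 277 270 236 246 244 248 256 247]
160 [260 253 234 265 241 201 350 405 433 400 239 254 273 254 259 278 277 259
 249 262 246 253 251 248 246 258 264 250 271 271 261 255 256 256 265 277
 269 227 236 210 186 141 146 140 152 132 140 149 153 168]
200 [264 268 266 262 252 261 241 360 385 413 419 428 432 416 416 412 415 401
 420 421 408 411 409 401 415 415 420 421 426 410 400 393 406 407 403 414
 407 377 352 228 184 130 158 161 152 165 162 153 149 143]
240 [271 255 275 250 268 259 245 302 358 385 406 412 420 422 395 403 404 415
 418 407 413 398 411 404 391 403 405 409 417 410 406 381 384 396 419 407
 404 376 336 222 224 247 253 254 202 179 175 162 184 184]
270 [258 256 256 276 269 267 274 250 245 378 394 405 413 408 410 417 411 408
 408 424 410 404 393 399 402 407 402 392 414 407 391 379 389 390 398 411
 404 361 308 198 245 270 267 260 274 275 267 257 283 262]
```

View pics/w0c.png

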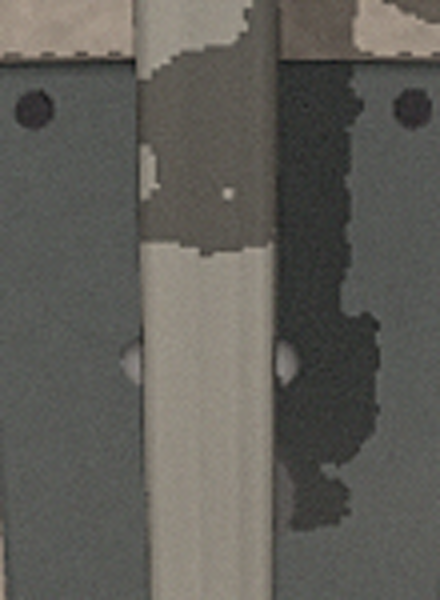

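Run:
```python
from plan import *
a=ray('w0',285.3,210.5,170);b=ray('w0',329.7,210.5,170);print(a,b,np.linalg.norm(a-b),(a+b)/2, np.degrees(np.arctan2(*(a-b)[1::-1])))
# edges
L=[ray('w0',255+x/4,120+y/4,183) for x,y in [(136,60),(147,560)]]
R=[ray('w0',255+x/4,120+y/4,183) for x,y in [(275,60),(272,560)]]
for q in(L,R):
    d=q[0]-q[1];print(np.degrees(np.arctan2(d[1],d[0])),q)
L=[ray('w0',x,y,183) for x,y in [(288.7,40),(290.8,200),(292.5,270)]]
R=[ray('w0',x,y,183) for x,y in [(323.9,40),(323,200),(321.7,270)]]
for l,r in zip(L,R): print((l+r)/2,np.linalg.norm(l-r))
d=(L[0]+R[0]-L[2]-R[2]);print(np.degrees(np.arctan2(d[1],d[0])))
```

```text
[553.48295431 -60.56163213 170.        ] [588.54223428 -66.56712387 170.        ] 35.56991767203011 [571.01259429 -63.564378   170.        ] 170.27983655633437
80.21802692202466 [array([568.90811164,  -1.4740169 , 183.        ]), array([552.17366261, -98.53821193, 183.        ])]
80.30535067107094 [array([593.4611804,  -5.8004791, 183.       ]), array([ 576.90823342, -102.6936895 ,  183.        ])]
[592.99778669  64.95627265 183.        ] 25.014981938147436
[573.08702439 -51.3604104  183.        ] 24.11627326541261
[ 562.67075729 -109.6189929   183.        ] 23.781555278630183
80.14498844067298
```

>>> {"method": "play_rows", "body": {
  "targets": [
    {"slide":[-6.2,6.7,20],"turn":[0,0,0],"hand":85},
    {"slide":[0,0,25],"turn":[0,0,0],"hand":85},
    {"slide":[0,0,25],"turn":[0,0,0],"hand":85},
    {"slide":[0,0,25],"turn":[0,0,0],"hand":85},
    {"slide":[0,0,20],"turn":[0,0,0],"hand":85}
  ]
}}

```text
clock: 2.95
eef_pos: [570.9, -62.7, 148.1]
tool_rot: [-3.141, 0.001, -0.168]
force: [-0.2, 0.2, 0.2]
width: 85.1
```

>>> {"method": "play_rows", "body": {
  "targets": [
    {"slide":[0,0,0],"turn":[0,0,0],"hand":60},
    {"slide":[0,0,0],"turn":[0,0,0],"hand":50}
  ]
}}

```text
clock: 3.2
eef_pos: [571.6, -64.1, 149.9]
tool_rot: [-3.141, -0.001, -0.17]
force: [-0.6, -0.4, 0.2]
width: 51.2
```

Run:
```python
from h import *
s=read_state(); print(s['eef_pos'],s['tool_rot'],s['force'],s['width']); im,d,c=snap('wrist','w1');snap('side','s1')
i=cv2.imread('pics/s1.png')[110:280,260:400];cv2.imwrite('pics/s1c.png',cv2.resize(i,None,fx=3.5,fy=3.5,interpolation=2))
```

```text
[571.59291434 -64.14969957 149.92377983] [-3.14134536e+00 -9.55492540e-04 -1.70286502e-01] [-0.56201756 -0.35445492  0.18712505] 51.241882690150135
```

View pics/w1.png

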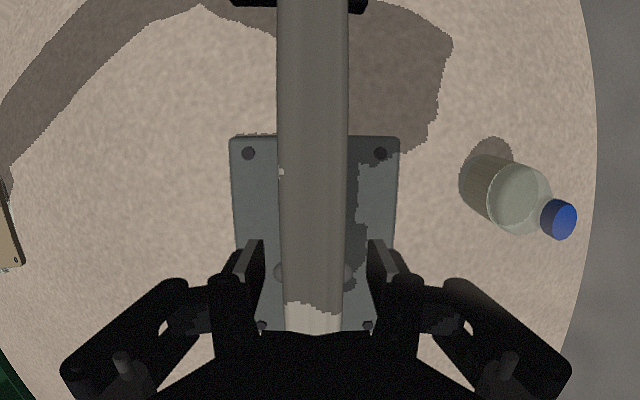

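View pics/s1c.png

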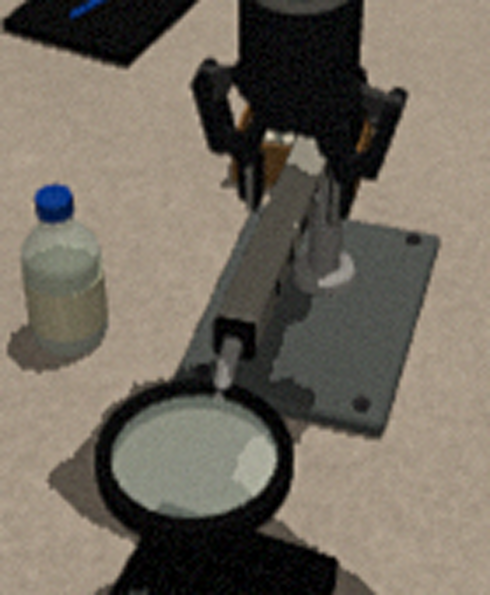

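>>> {"method": "play_rows", "body": {
  "targets": [
    {"slide":[0,0,0],"turn":[0,0,0],"hand":38},
    {"slide":[0,0,0],"turn":[0,0,0],"hand":30},
    {"slide":[0,0,0],"turn":[0,0,0],"hand":20},
    {"slide":[0,0,0],"turn":[0,0,0],"hand":20}
  ]
}}

```text
clock: 3.8
eef_pos: [570.4, -64.6, 150.1]
tool_rot: [-3.141, 0.001, -0.172]
force: [-3.5, 1.5, 7.3]
width: 25.2
```

Run:
```python
from h import *
s=read_state(); print(s['eef_pos'],s['tool_rot'],s['force'],s['torque'],s['width']); im,d,c=snap('wrist','w2')
```

```text
[570.3732456  -64.63203402 150.10922942] [-3.14084222e+00  9.91547584e-04 -1.71543145e-01] [-3.49742709  1.49465406  7.27074617] [0.18165883 0.76414681 0.06657584] 25.166101561689473
```

View pics/w2.png

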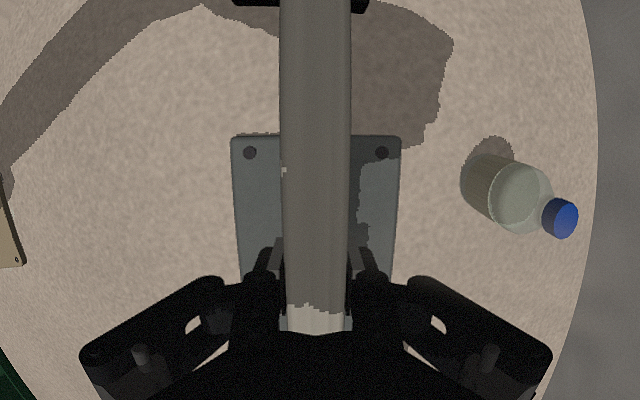

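>>> {"method": "play_rows", "body": {
  "targets": [
    {"slide":[0,-1.2,0],"turn":[0,0,0],"hand":20},
    {"slide":[0,-1.2,0],"turn":[0,0,0],"hand":20},
    {"slide":[0,-1.2,0],"turn":[0,0,0],"hand":20},
    {"slide":[0,-1.2,0],"turn":[0,0,0],"hand":20}
  ]
}}

```text
clock: 4.35
eef_pos: [570.5, -63.6, 150.1]
tool_rot: [3.138, 0.001, -0.173]
force: [-3.8, -6.7, 6.2]
width: 24.8
```

```bash
cat > st.py <<'E'
from h import *
s=read_state(); u=np.array([.171,.985]);p=s['eef_pos'][:2]-[570.37,-64.63]
print('adv',p@u,'lat',p@[.985,-.171],'F along',s['force'][:2]@u,s['force'],s['torque'],s['width'],s['clock'],s['tool_rot'][2])
E
python3 st.py
```

```text
adv 1.0924595670619859 lat -0.012548097506541324 F along -7.210452841896591 [-3.79103846 -6.66211702  6.16081576] [-0.89459102  0.93616993  0.32324033] 24.84825527358163 4.35 -0.1733334587003359
```

>>> {"method": "play_rows", "body": {
  "targets": [
    {"slide":[0,-1.2,0],"turn":[0,0,0],"hand":20},
    {"slide":[0,-1.2,0],"turn":[0,0,0],"hand":20},
    {"slide":[0,-1.2,0],"turn":[0,0,0],"hand":20}
  ]
}}

```text
clock: 4.72
eef_pos: [571.0, -61.2, 150.1]
tool_rot: [3.136, 0.001, -0.174]
force: [-5.6, -9.3, 6.8]
width: 25.4
```

```bash
python3 st.py
```

```text
adv 3.519293271153741 lat 0.005883994335155375 F along -10.142539015772735 [-5.64235703 -9.31745783  6.77185344] [-1.48813901  1.02939261  0.31728738] 25.35709709385207 4.725 -0.17374879704389068
```

>>> {"method": "play_rows", "body": {
  "targets": [
    {"slide":[0,-1.2,0],"turn":[0,0,0],"hand":20},
    {"slide":[0,-1.2,0],"turn":[0,0,0],"hand":20},
    {"slide":[0,-1.2,0],"turn":[0,0,0],"hand":20}
  ]
}}

```text
clock: 5.1
eef_pos: [571.1, -60.5, 150.1]
tool_rot: [3.133, 0.0, -0.175]
force: [-5.7, -13.9, 5.6]
width: 25.5
```

```bash
python3 st.py
```

```text
adv 4.139142124051306 lat -0.018761466101639455 F along -14.627175850284472 [ -5.69720318 -13.86086711   5.5847261 ] [-1.7832116  1.1086126  0.4966017] 25.535204620592012 5.1 -0.17529753650263546
```

>>> {"method": "play_rows", "body": {
  "targets": [
    {"slide":[0,-1.2,0],"turn":[0,0,0],"hand":20},
    {"slide":[0,-1.2,0],"turn":[0,0,0],"hand":20}
  ]
}}

```text
clock: 5.35
eef_pos: [572.1, -54.6, 150.1]
tool_rot: [3.138, 0.001, -0.174]
force: [-4.9, -6.2, 6.2]
width: 25.0
```

```bash
python3 st.py
python3 - <<'E'
from h import *
snap('wrist','w3');snap('side','s3')
i=cv2.imread('pics/s3.png')[110:280,260:400];j=cv2.imread('pics/s1.png')[110:280,260:400]
cv2.imwrite('pics/s3c.png',cv2.resize(np.hstack([j,i]),None,fx=2.8,fy=2.8,interpolation=2))
a=cv2.imread('pics/w2.png')[0:340,200:440];b=cv2.imread('pics/w3.png')[0:340,200:440]
cv2.imwrite('pics/w3c.png',cv2.resize(np.hstack([a,b]),None,fx=1.6,fy=1.6))
E
```

```text
adv 10.205531090107433 lat -0.03926192129850809 F along -6.94733379047741 [-4.89409824 -6.20349542  6.16227379] [-0.90291065  0.93787989  0.31447119] 25.03976564891463 5.35 -0.1737626260021803
```

View pics/s3c.png

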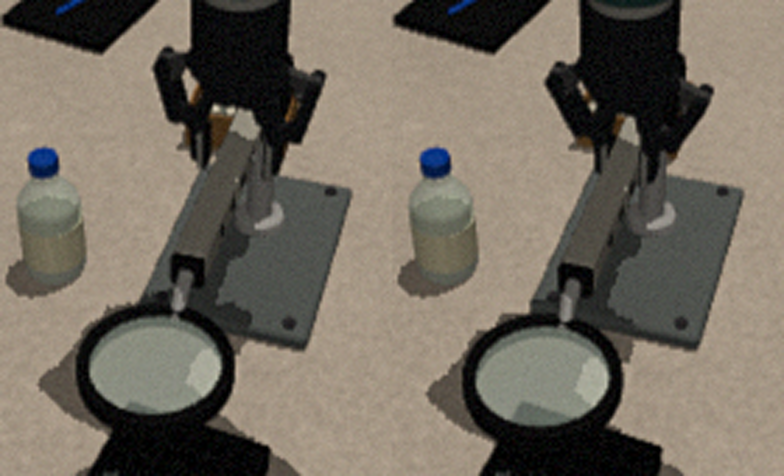

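View pics/w3c.png

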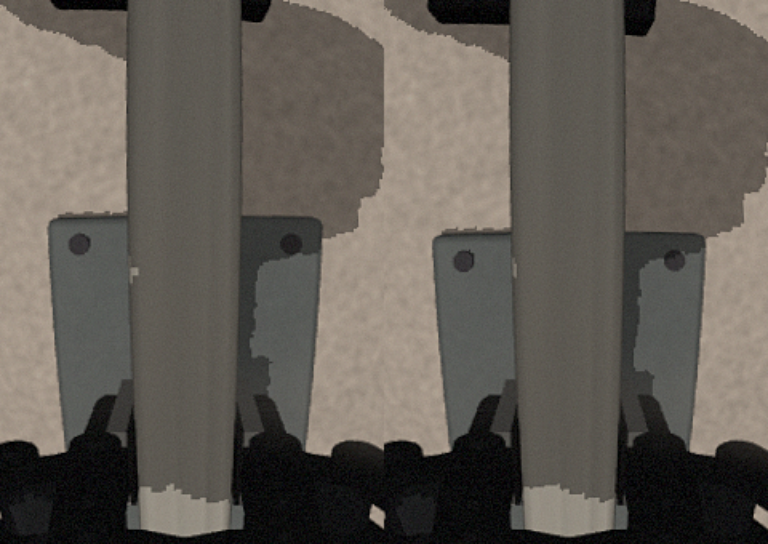

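>>> {"method": "play_rows", "body": {
  "targets": [
    {"slide":[0,-1.2,0],"turn":[0,0,0],"hand":20},
    {"slide":[0,-1.2,0],"turn":[0,0,0],"hand":20},
    {"slide":[0,-1.2,0],"turn":[0,0,0],"hand":20},
    {"slide":[0,-1.2,0],"turn":[0,0,0],"hand":20},
    {"slide":[0,-1.2,0],"turn":[0,0,0],"hand":20}
  ]
}}

```text
clock: 6.08
eef_pos: [573.2, -48.0, 150.1]
tool_rot: [3.138, 0.001, -0.173]
force: [-4.6, -4.7, 6.6]
width: 25.5
```

```bash
python3 st.py
```

```text
adv 16.890109231186123 lat -0.023848488455301322 F along -5.394073331331444 [-4.58303119 -4.68058375  6.60789872] [-0.8396944   0.94106172  0.24216827] 25.46191705329636 6.075 -0.17336860605017157
```

>>> {"method": "play_rows", "body": {
  "targets": [
    {"slide":[0,-1.2,0],"turn":[0,0,0],"hand":20},
    {"slide":[0,-1.2,0],"turn":[0,0,0],"hand":20},
    {"slide":[0,-1.2,0],"turn":[0,0,0],"hand":20},
    {"slide":[0,-1.2,0],"turn":[0,0,0],"hand":20},
    {"slide":[0,-1.2,0],"turn":[0,0,0],"hand":20}
  ]
}}

```text
clock: 6.7
eef_pos: [574.3, -41.6, 150.1]
tool_rot: [3.139, 0.001, -0.173]
force: [-5.2, -4.4, 8.0]
width: 25.4
```

```bash
python3 st.py
```

```text
adv 23.341804631292447 lat -0.0552282433905649 F along -5.1710146280946425 [-5.15507227 -4.35481956  7.97903146] [-0.61183265  0.88135329  0.19868632] 25.401323268229266 6.7 -0.17305189188119385
```

>>> {"method": "play_rows", "body": {
  "targets": [
    {"slide":[0,-1.2,0],"turn":[0,0,0],"hand":20},
    {"slide":[0,-1.2,0],"turn":[0,0,0],"hand":20},
    {"slide":[0,-1.2,0],"turn":[0,0,0],"hand":20}
  ]
}}

```text
clock: 7.08
eef_pos: [575.2, -36.6, 150.1]
tool_rot: [3.141, 0.001, -0.173]
force: [-3.6, 0.5, 7.5]
width: 25.3
```

```bash
python3 st.py
```

```text
adv 28.426828521594725 lat -0.06862384433472209 F along -0.12740445537841477 [-3.5960217   0.49493935  7.45286616] [0.20817648 0.61474308 0.1152405 ] 25.345107596412397 7.075 -0.17252518716507592
```

>>> {"method": "play_rows", "body": {
  "targets": [
    {"slide":[0,-1.2,0],"turn":[0,0,0],"hand":20},
    {"slide":[0,-1.2,0],"turn":[0,0,0],"hand":20}
  ]
}}

```text
clock: 7.32
eef_pos: [575.6, -34.2, 150.1]
tool_rot: [3.14, 0.001, -0.172]
force: [-3.7, -2.2, 6.9]
width: 25.2
```

```bash
python3 st.py
```

```text
adv 30.83793941512993 lat -0.07727191169688545 F along -2.8462444028097478 [-3.69079041 -2.24885202  6.91326214] [-0.38692919  0.81733985  0.10842806] 25.176230694352185 7.325 -0.17215729158592996
```

Run:
```python
from h import *
snap('wrist','w4');snap('side','s4')
i=cv2.imread('pics/s4.png')[110:280,260:400];j=cv2.imread('pics/s3.png')[110:280,260:400]
cv2.imwrite('pics/s4c.png',cv2.resize(np.hstack([j,i]),None,fx=2.8,fy=2.8,interpolation=2))
b=cv2.imread('pics/w4.png')[140:340,220:420]
cv2.imwrite('pics/w4c.png',cv2.convertScaleAbs(cv2.resize(b,None,fx=3,fy=3,interpolation=2),alpha=2))
```

```text
(no output)
```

View pics/s4c.png

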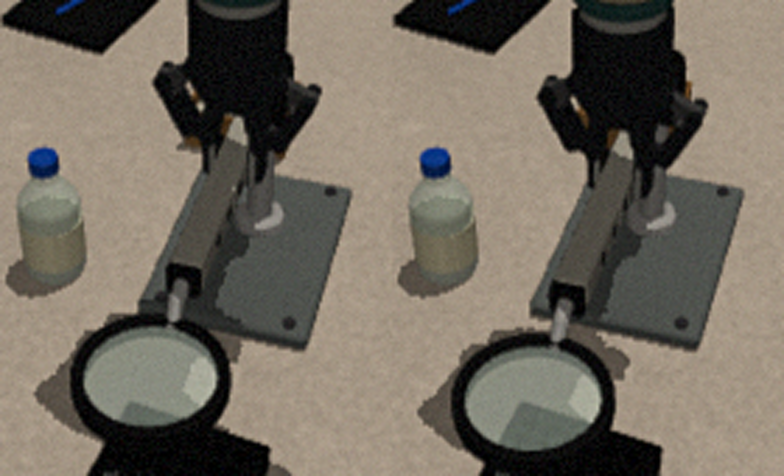

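View pics/w4c.png

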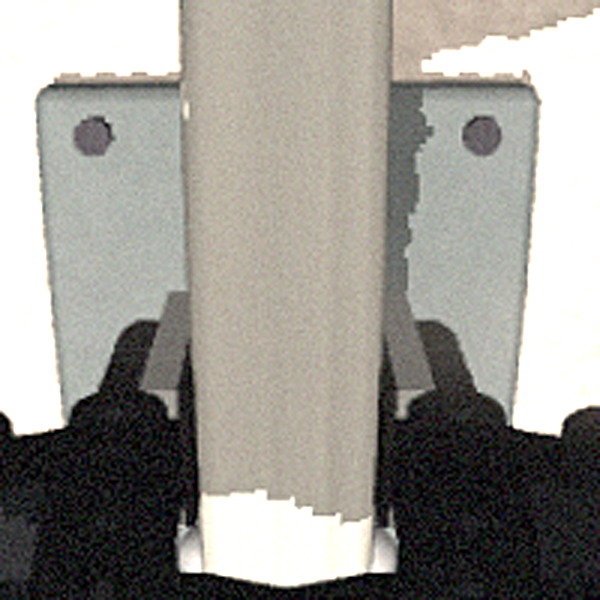

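Run:
```python
from h import *
a=[cv2.convertScaleAbs(cv2.resize(cv2.imread(f'pics/{f}.png')[270:340,265:365],None,fx=4,fy=4,interpolation=2),alpha=2) for f in('w2','w3','w4')]
cv2.imwrite('pics/cmp.png',cv2.resize(np.hstack(a),None,fx=.66,fy=.66))
```

```text
(no output)
```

View pics/cmp.png

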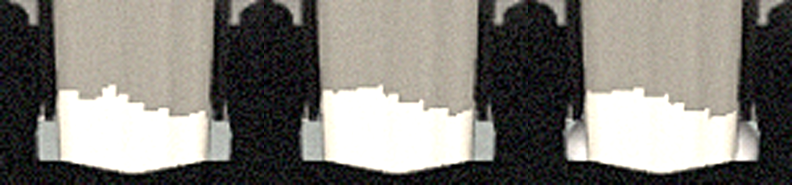

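>>> {"method": "play_rows", "body": {
  "targets": [
    {"slide":[0,0,0],"turn":[0,0,0],"hand":40},
    {"slide":[0,0,0],"turn":[0,0,0],"hand":65},
    {"slide":[0,0,0],"turn":[0,0,0],"hand":65}
  ]
}}

```text
clock: 7.8
eef_pos: [576.7, -32.8, 149.2]
tool_rot: [-3.141, -0.0, -0.172]
force: [-0.1, 0.2, 0.3]
width: 65.0
```

>>> {"method": "play_rows", "body": {
  "targets": [
    {"slide":[0,-20,0],"turn":[0,0,0],"hand":65},
    {"slide":[0,-20,0],"turn":[0,0,0],"hand":65},
    {"slide":[0,0,0],"turn":[0,0,0],"hand":65},
    {"slide":[0,0,0],"turn":[0,0,0],"hand":65}
  ]
}}

```text
clock: 8.3
eef_pos: [583.3, 6.6, 149.2]
tool_rot: [3.141, 0.0, -0.171]
force: [-0.6, -0.4, 1.1]
width: 65.0
```

```bash
python3 st.py
python3 - <<'E'
from h import *
snap('wrist','w5');snap('side','s5')
i=cv2.imread('pics/s5.png')[110:280,260:400]
cv2.imwrite('pics/s5c.png',cv2.resize(i,None,fx=3.5,fy=3.5,interpolation=2))
E
```

```text
adv 72.34399114025844 lat 0.5259784090705152 F along -0.4936026417462062 [-0.62157309 -0.39321182  1.1042119 ] [0.02630816 0.0399032  0.01272549] 64.9792281476421 8.3 -0.1709599113797955
```

View pics/s5c.png

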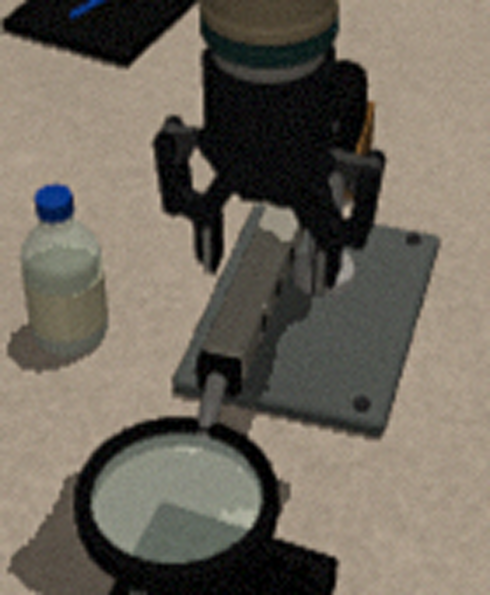

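View pics/w5.png

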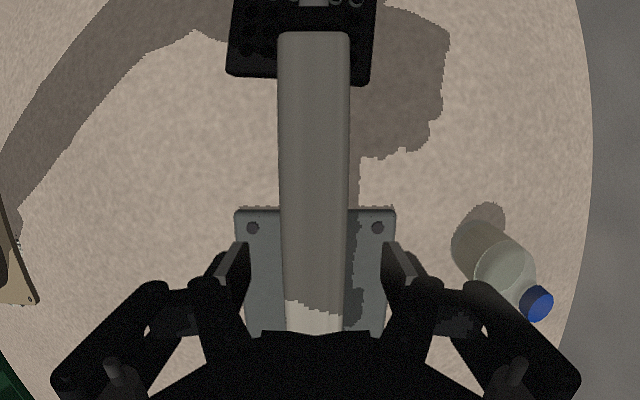

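>>> {"method": "play_rows", "body": {
  "targets": [
    {"slide":[-0.5,0,0],"turn":[0,0,0],"hand":40},
    {"slide":[0,0,0],"turn":[0,0,0],"hand":28},
    {"slide":[0,0,0],"turn":[0,0,0],"hand":20},
    {"slide":[0,0,0],"turn":[0,0,0],"hand":20}
  ]
}}

```text
clock: 8.9
eef_pos: [582.5, 6.2, 149.5]
tool_rot: [3.141, 0.0, -0.172]
force: [-2.9, -0.4, 4.2]
width: 25.1
```

```bash
python3 st.py
```

```text
adv 71.81631523040124 lat -0.13269087224524523 F along -0.8573625641088388 [-2.91228041 -0.36483514  4.23882466] [-0.18523764  0.45064941  0.04561039] 25.115259790179685 8.9 -0.1719407376534261
```

>>> {"method": "play_rows", "body": {
  "targets": [
    {"slide":[0,-1,0],"turn":[0,0,0],"hand":20},
    {"slide":[0,-1,0],"turn":[0,0,0],"hand":20},
    {"slide":[0,-1,0],"turn":[0,0,0],"hand":20}
  ]
}}

```text
clock: 9.28
eef_pos: [582.8, 7.5, 149.5]
tool_rot: [3.139, 0.0, -0.173]
force: [-4.4, -5.6, 5.2]
width: 25.3
```

```bash
python3 st.py
```

```text
adv 73.13809602682679 lat -0.11121362631408667 F along -6.267893624405734 [-4.37593812 -5.60366315  5.17528723] [-1.08692519  0.72660297  0.18733733] 25.336236473552542 9.275 -0.17264764760139806
```

>>> {"method": "play_rows", "body": {
  "targets": [
    {"slide":[0,-1,0],"turn":[0,0,0],"hand":20},
    {"slide":[0,-1,0],"turn":[0,0,0],"hand":20}
  ]
}}

```text
clock: 9.52
eef_pos: [582.8, 7.6, 149.5]
tool_rot: [3.137, 0.001, -0.174]
force: [-5.2, -9.7, 4.6]
width: 25.2
```

```bash
python3 st.py
```

```text
adv 73.29244226169473 lat -0.10740198071963251 F along -10.488134100972689 [-5.17608001 -9.74926337  4.64613161] [-1.59210957  0.83965125  0.33510468] 25.186904668912767 9.525 -0.1735702577909557
```

>>> {"method": "play_rows", "body": {
  "targets": [
    {"slide":[0,0,0],"turn":[0,0,0],"hand":20},
    {"slide":[0,0,0],"turn":[0,0,0],"hand":20},
    {"slide":[0,0,0],"turn":[0,0,0],"hand":20}
  ]
}}

```text
clock: 9.9
eef_pos: [582.8, 7.7, 149.5]
tool_rot: [3.137, 0.001, -0.174]
force: [-5.1, -8.8, 5.2]
width: 25.3
```

```bash
python3 st.py
```

```text
adv 73.34001676927122 lat -0.14303523379808125 F along -9.52086066590752 [-5.05893408 -8.78759689  5.19912633] [-1.35421428  0.83816994  0.29682019] 25.34201183349588 9.9 -0.17367932980408662
```

>>> {"method": "play_rows", "body": {
  "targets": [
    {"slide":[0,1.3,0],"turn":[0,0,0],"hand":20},
    {"slide":[0,1.3,0],"turn":[0,0,0],"hand":20},
    {"slide":[0,0.9,0],"turn":[0,0,0],"hand":20}
  ]
}}

```text
clock: 10.28
eef_pos: [582.8, 7.6, 149.5]
tool_rot: [3.141, 0.0, -0.172]
force: [-3.3, -1.7, 5.7]
width: 25.1
```

```bash
python3 st.py
```

```text
adv 73.25667384886229 lat -0.12415240671522816 F along -2.2258828870444263 [-3.33876914 -1.6801557   5.71977905] [-0.22992922  0.60081526  0.10743003] 25.11657433519524 10.275 -0.17219259166891732
```

Locked under about 10 N. Now release, rise and look.

>>> {"method": "play_rows", "body": {
  "targets": [
    {"slide":[0,0,0],"turn":[0,0,0],"hand":45},
    {"slide":[0,0,0],"turn":[0,0,0],"hand":85},
    {"slide":[0,0,0],"turn":[0,0,0],"hand":85},
    {"slide":[0,0,-30],"turn":[0,0,0],"hand":85},
    {"slide":[0,0,-45],"turn":[0,0,0],"hand":85}
  ]
}}

```text
clock: 10.9
eef_pos: [582.2, 8.4, 223.9]
tool_rot: [3.141, 0.003, -0.172]
force: [0.2, 1.3, 0.4]
width: 85.3
```

>>> {"method": "play_rows", "body": {
  "targets": [
    {"slide":[0,15,-45],"turn":[0,0,0],"hand":85},
    {"slide":[0,30,0],"turn":[0,0,0],"hand":85},
    {"slide":[0,30,0],"turn":[0,0,0],"hand":85},
    {"slide":[0,0,0],"turn":[0,0,0],"hand":85},
    {"slide":[0,0,0],"turn":[0,0,0],"hand":85}
  ]
}}

```text
clock: 11.52
eef_pos: [570.5, -64.8, 269.1]
tool_rot: [-3.141, 0.0, -0.171]
force: [0.1, 0.0, 0.6]
width: 85.0
```

```bash
python3 st.py
python3 - <<'E'
from h import *
snap('wrist','w6');snap('side','s6')
i=cv2.imread('pics/w6.png')[100:300,240:390]
cv2.imwrite('pics/w6c.png',cv2.resize(i,None,fx=3,fy=3,interpolation=2))
E
```

```text
adv -0.1825695835739799 lat 0.1800463706217846 F along 0.029278936146002955 [0.06310016 0.01877037 0.63597908] [ 0.01367131 -0.00011078  0.02086647] 84.9912856780097 11.525 -0.17111372657125412
```

View pics/w6c.png

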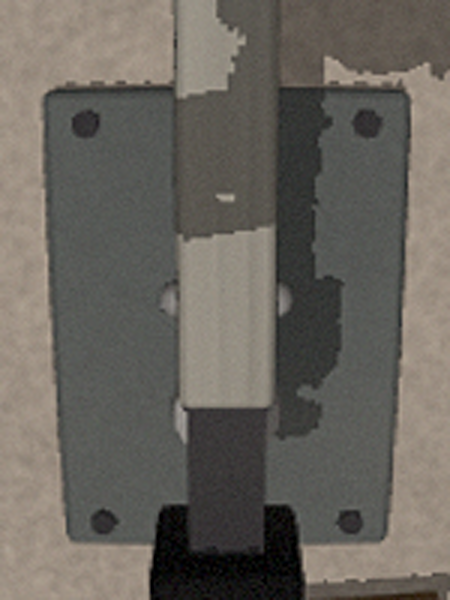

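View pics/s6.png

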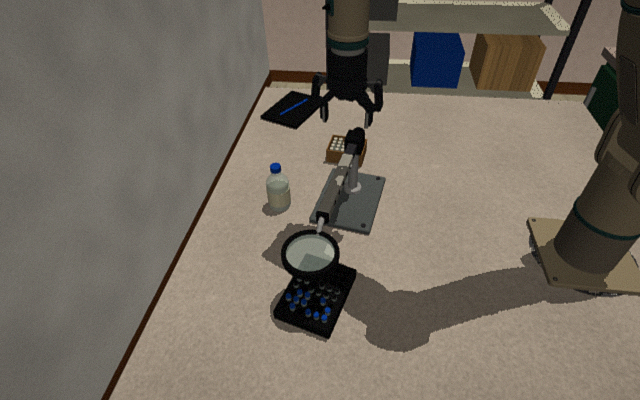

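The wrist crop shows both domes standing out, at (168,300) and (285,300). The boom's rear end is slid out and about 30 mm of the inner tube is bare. In the side view the tray, bottle and box have not moved, and the gripper is clear of everything.

```bash
python3 -c "
from h import *
print(finish_job())"
```

```text
the job is handed in; nothing more can be done
None
```

The boom is locked at the next hole, about 29 mm further out, and the job is handed in at about 11.6 s of the 58 s allowed.

- **Slide:** I pinched both buttons flush and pulled. The holes' edges rode over the buttons at a reading of about 15 N. I then slid the boom out at about 10 mm/s until the pull force dropped at the click. The wrist picture showed both buttons out, and I let go.
- **Lock test:** I took the bare tube about 70 mm ahead of the buttons and pulled it outward. The reading was 10.5 N, then 9.5 N while held for about 0.4 s. After the play was taken up, the boom moved only about 0.1–0.2 mm. I eased off and released it.
- **Last look:** Both buttons stood out and the tray, bottle and vial box looked unmoved. The arm was clear of everything, with its force reading near zero.

**Uncertain:** The gripper travelled about 30.8 mm during the slide. It may have slipped slightly on the tube early on, so 29 mm is an estimate. No check failed.

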